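# Clamp a fitting and hold the guarded test lever

### The arm

A 7-joint arm with a two-finger parallel gripper is mounted at the origin on the work surface. World frame = base frame: x ahead of the robot, y to its left, z up, the work surface at z = 0. Lengths are in mm, angles in rad, forces in N, time in s.
With the tool pointing down it reaches from about 400 to 875 mm from the base axis. Payload 4.4 kg.
Tool frame: the origin (TCP) lies midway between the tips of the shut fingers; the grasp point (between the pads) lies 19 mm behind it; z points along the fingers, y is the line along which they close (so a half turn about z gives the same grasp; the last joint's range is limited). The gripper opens to 85 mm and grips with 20 to 120 N. Pads are 22 mm wide; open, the fingers measure 114 mm over their backs; the gripper's body (76 mm by 85 mm) begins 54 mm behind the grasp point. The pads swing forward as they close: fully open they stand 13 mm farther back than shut.
Start: joints at [1.076, 0.628, 0.038, 1.517, -0.027, 0.996, -0.02], TCP at [270.286, -591.154, 206.413] pointing down, gripper open.
Joint ranges: [-3.06, 3.06], [-0.37, 2.12], [-1.25, 1.32], [0.18, 2.47], [-1.1, 4.24], [0.23, 1.98], [-2.94, 2.94]. Speed limits (rad/s): [2.57, 2.57, 3.14, 3.14, 3.14, 3.14, 3.14].

### API

Orientations are given as [roll, pitch, yaw] about the fixed x, y, z axes, in that order (R = Rz(yaw) Ry(pitch) Rx(roll)).
In Python, from cell import monitor, cams, ctrl gives the robot as it stands.
- The arm moves only by the tool drive_tool, never from a script. Its argument "motion" is a list of rows, each an object with "fingers": the opening, from 0 (shut) to 1 (fully open); "linear": the shift along the tool's x, y, z in m, a list of three; "twist": the turn about the tool's z in rad. In form: [{"fingers": fingers, "linear": [x, y, z], "twist": twist}, ...]. A call has 1 to 5 rows; each row shifts and turns the commanded pose from where the row before left it, along the tool's axes as they then stand; what a row does not reach is not made up. A row lasts 1/12 s, in which the tool goes at most 41.7 mm and 7.16 degrees, less where a joint would pass 70% of its speed; a pose out of reach is approached as far as the arm can. A call with a gripper value outside its range is refused whole. The fingers move at their own pace and stop on an object; the grip force is fixed at half the most. Time passes only in rows, so rows that do not move let the fingers close. It gives the time, the measured TCP pose, the force, the opening and the grip force at its end, in the units of the state.
- monitor.read_state(): the state, without advancing time (a new reading comes with each control period).
- cams.get_image(name): name is "scene" or "top" or "wrist"; returns a dict with "color" (384x512x3 uint8, blue, green, red), "K" (3x3 intrinsics, pixels), "k1" (the pictures are not rectified: a ray, as slopes to the right and down, at radius r is drawn at 1 + k1 r^2 times it, then the intrinsics apply), "R" (3x3) and "t" (3): a world point X has camera coordinates R X + t. Camera axes: x right, y down, z forward; pixel columns grow to the right and rows downward; lengths in mm; the calibration is good to about 2 mm. A picture is of the moment at which its call begins. There is no depth.
- ctrl.finish_job(): hands the job in; it is judged then, once.
The state is a dict: "clock": time; "qpos": joint angles; "qd": joint speeds; "tau": joint torques, N m; "eef_pos": TCP position; "tool_rot": TCP orientation; "force": force on the tool from outside, world axes, zero at the start; "torque": the same for the moment, N m; "width": finger opening in mm; "gripper_force": force on a finger pad.
Only numpy, scipy, OpenCV 4.12 (cv2) and the standard library are available. Lean on these libraries where they do the work, as an engineer would, in place of code of your own. Each camera call takes 0.05 s, during which the arm holds its last target. There are 200 camera calls.

### The job

Swing the leaned-back toggle clamp over centre and down onto the brass fitting in its nest, so that it stays pressed on it. Then flip the safety catch in front of the test lever right over to its other side, pull the lever by its T-handle toward the front of its box as far as it goes, and hold it there: the lever springs back, so finish with the gripper still holding it. Leave everything else on the bench where it is.

Things in the scene. Friction and masses are not known exactly. Their poses are not given: they have to be found in the camera images.
- nest: Fixed clamp station: dark steel plate 160 (x) x 110 (y) x 15 mm. Origin: centre of its underside; x points from the nest (robot side) to the clamp's pivot. A 70 x 80 mm block, top 37 mm above the bench, centred at x = -45 mm, holds the fitting in a round hole. Two upright cheeks 100 mm high, 38 mm over their outsides, at x = +45 mm carry the clamp arm.
- fitting: Loose turned brass fitting, 44 mm diameter, 55 mm tall, upright in the nest's hole with its top 70 mm above the bench. Origin: centre of its underside. It is already in place and stays there.
- clamp_hinge (a point): Pivot of the clamp arm, on the nest at local (45, 0, 90) mm. Hinge axis is the nest's y axis. Site axes are the nest's axes.
- clamp_grip (a point): Centre of the black ball knob, 26 mm diameter, at the free end of the clamp arm, 130 mm from the pivot on the arm's centre line. Behind it a 12 mm round neck (110 to 120 mm from the pivot); the rest of the arm is a steel bar 20 mm wide (along the hinge axis), 16 mm deep; 90 mm from the pivot a 24 mm rubber foot reaches 20 mm below its centre line.
- clamp (a joint): Clamp arm angle q (rad). 0: level, pointing to the nest's -x, foot on the fitting (within 0.05). Grows as it rises; stop at 1.9, leaning back, where it starts. Knob at nest-local x = 45 - 130 cos q, z = 90 + 130 sin q mm. Heavy free arm (0.45 kg), over centre near upright (1.57): let go below it, it drops shut and presses on the fitting by its weight (about 4 N); above it, it drops open.
- lever_box: Fixed green test-valve box, body 170 (x) x 120 (y) x 58 mm, on a 190 x 140 x 6 mm foot, both centred at local x = +20 mm. Origin: on the bench below the lever's pivot. Its front (robot side) is -x. A round gauge, 52 mm diameter and 14 mm high, sits on its top at local (74, -31) mm; its pointer follows the lever.
- lever_hinge (a point): Pivot of the lever, on the box at local (0, 0, 60) mm. Hinge axis is the box's y axis. Site axes are the box's axes.
- lever_grip (a point): Centre of the lever's black T-handle: a round crossbar, 16 mm diameter, 100 mm long, parallel to the box's y axis (50 mm to each side), 120 mm from the pivot. A 12 mm round steel shaft runs from its middle down to the pivot.
- lever (a joint): Angle q the lever is pulled (rad). 0: at rest, leaning back (to the box's +x) 0.45 rad from upright. Grows as it is pulled to the box's -x; stop at 0.9. Crossbar at box-local x = 120 sin(0.45 - q), z = 60 + 120 cos(0.45 - q) mm. A spring returns it: about 2 N at the crossbar at rest, 7 N at the stop. With the catch down it is blocked after about 0.1.
- catch_hinge (a point): Pivot of the safety catch, on the box at local (-20, 35, 105) mm, on top of a post. Hinge axis is the box's x axis. Site axes are the box's axes.
- catch_tab (a point): Point in the catch's upright thumb tab, a steel plate 12 mm thick (box x), 24 mm wide (box y at rest), rising 30 mm above the bar at its free end. At rest this point is 105 mm to the box's -y from the catch pivot and 24 mm above it (its top edge is 12 mm higher).
- catch (a joint): Angle q of the safety catch (rad), a 12 mm square steel bar 117 mm long, crossing in front of the lever, with a tongue that blocks it. 0: down, bar level, pointing to the box's -y. Grows as the tab end rises and swings over to the box's +y; stop at 2.5. Free hinge, light (1 N at the tab): let go past about 1.6 it drops to 2.5 by its weight and stays.
- spare_fitting: Bystander: a second brass fitting like the one in the nest, standing loose on the bench. Leave it alone.
- collar: Bystander: steel collar, 44 mm diameter, 16 mm high. Leave it alone.
- wrench: Bystander: steel wrench, 160 mm long. Leave it alone.
- screwdriver: Bystander: screwdriver, 200 mm long. Leave it alone.
- oil_bottle: Bystander: white oil bottle, 50 mm diameter, 115 mm tall. Leave it alone.
- hammer: Bystander: hammer, 260 mm long. Leave it alone.
- brush: Bystander: brush with a wooden handle. Leave it alone.
Not all that is in view belongs to the job. Leave any red or turquoise look-alike of the fitting alone.

How it is judged:
By the outcome, as a careful person would: the job done as asked, in the order asked, and still so for the second after the job is handed in, while the arm keeps its last pose, push and grip.
It also fails if it takes over 72 s, if anything falls off the work surface, if the arm or the gripper's body presses on something with over 40 N, if the wrist force passes 120 N, or if a joint passes its speed limit or range.

## Working session

There is one attempt and no reset: what is moved stays moved. The work goes in short steps, Python scripts to look and compute and a tool call to move; the robot and the scene stay as the last step left them, time stands still between calls to the robot, and variables do not carry over. Pictures are saved under pics/ and viewed, at most 10 in all, crops included, and the job is handed in when it is done.

Besides the shell and the picture viewer there is one more tool, called after ">>>" as name([rows], argument=value, ...), one row to a line, values as JSON. drive_tool: Moves the arm, as the interface text tells. Its arguments: {"type":"object","properties":{"motion":{"type":"array"}},"required":["motion"]}

```bash
ls; mkdir -p pics; python3 - <<'E'
from cell import monitor,cams,ctrl
import cv2,pickle
s=monitor.read_state();print({k:s[k] for k in('clock','eef_pos','tool_rot','force','width')})
d={}
for n in("scene","top"):
    d[n]=cams.get_image(n);cv2.imwrite(f"pics/{n}0.png",d[n]["color"]);print(n,d[n]["K"],d[n]["k1"],d[n]["R"],d[n]["t"])
pickle.dump(d,open("d0.pkl","wb"))
E
```

```text
pics
{'clock': 0.0, 'eef_pos': array([ 270.01425833, -590.53808586,  205.50839045]), 'tool_rot': array([-3.13973356e+00, -6.78981068e-06,  4.28766169e-01]), 'force': array([-0.03373271, -0.5162165 ,  0.16040357]), 'width': 85.0894258502885}
scene [[355.11472065   0.         258.91414246]
 [  0.         355.11472065 187.09947967]
 [  0.           0.           1.        ]] 0.021921641479858003 [[-0.88188696  0.47138922 -0.00822136]
 [ 0.29658752  0.54113949 -0.7868951 ]
 [-0.36648496 -0.69639088 -0.61703202]] [ 500.61237586  -77.50413812 1269.86749846]
top [[442.01671547   0.         253.4663127 ]
 [  0.         442.01671547 197.7133886 ]
 [  0.           0.           1.        ]] -0.042840500604990915 [[ 0.01493698 -0.99987631  0.00492475]
 [-0.99849472 -0.01517594 -0.05270663]
 [ 0.05277485 -0.00413006 -0.9985979 ]] [ -13.90639272  553.67988322 1537.65752478]
```

```bash
python3 -c "
import cv2
for n in('scene','top'):
    a=cv2.imread(f'pics/{n}0.png');cv2.imwrite(f'pics/{n}0b.png',cv2.resize(a,(800,600),interpolation=cv2.INTER_CUBIC))"
```

```text
(no output)
```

View pics/scene0b.png

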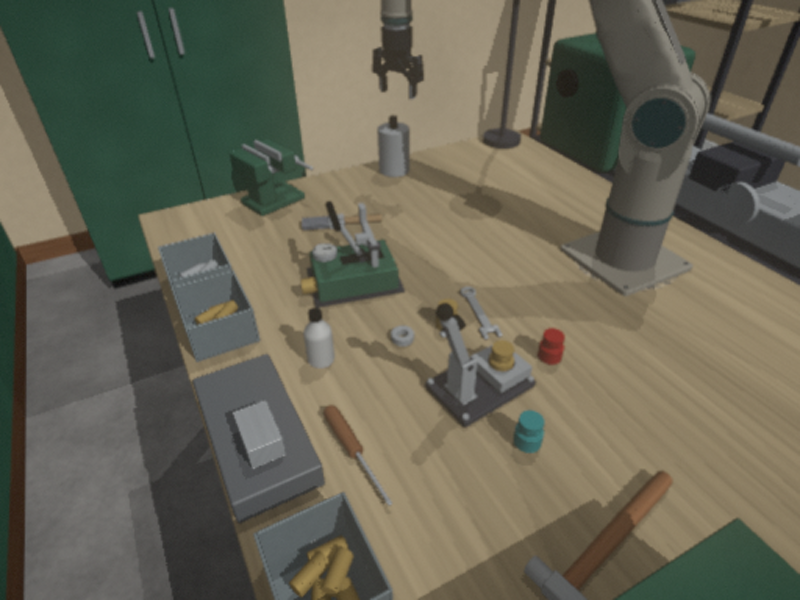

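View pics/top0b.png

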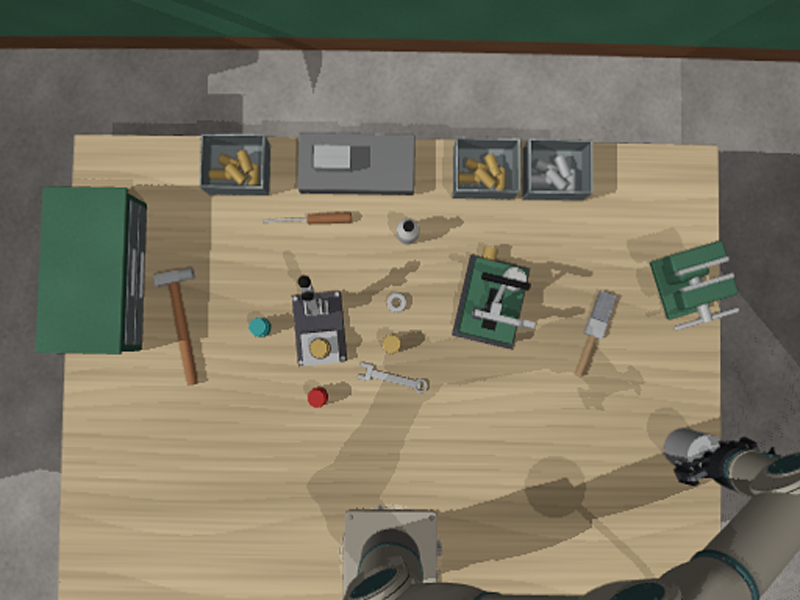

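The top view shows the nest at about (319,325) with its brass fitting at (319,347). The knob of the clamp arm is at (305,284). The lever box is at (493,300) with the crossbar at (505,281) and the catch at (505,318). Look-alikes are the spare brass fitting (391,343), the red one (317,397) and the turquoise one (260,327). The one meant is at (319,347), because it sits in the nest hole. The crops below confirm this.

```bash
python3 - <<'E'
import pickle,cv2,numpy as np
d=pickle.load(open("d0.pkl","rb"))
def crop(n,cx,cy,w=100,h=75,s=4):
    x0,y0=cx-w//2,cy-h//2
    im=cv2.resize(d[n]["color"][y0:y0+h,x0:x0+w],None,fx=s,fy=s,interpolation=cv2.INTER_CUBIC)
    for k in range(0,w,10):
        if (x0+k)%10==0 or 1:
            X=((x0//10+1)*10-x0+k)*s; cv2.line(im,(X,0),(X,5),(0,0,255),1); 
            if k%20==0: cv2.putText(im,str((x0//10+1)*10+k),(X-8,15),0,.35,(0,0,255),1)
    for k in range(0,h,10):
        Y=((y0//10+1)*10-y0+k)*s; cv2.line(im,(0,Y),(5,Y),(0,0,255),1); cv2.putText(im,str((y0//10+1)*10+k),(7,Y+4),0,.35,(0,0,255),1)
    return im
A=np.vstack([np.hstack([crop("top",204,208,60,56,6)[:, :360],crop("top",315,192,72,56,6)]),])
cv2.imwrite("pics/ctop.png",A);print(A.shape)
B=np.hstack([crop("scene",307,234,80,90,5),crop("scene",222,162,80,90,5)])
cv2.imwrite("pics/cscene.png",B);print(B.shape)
E
```

```text
(336, 792, 3)
(450, 800, 3)
```

View pics/ctop.png

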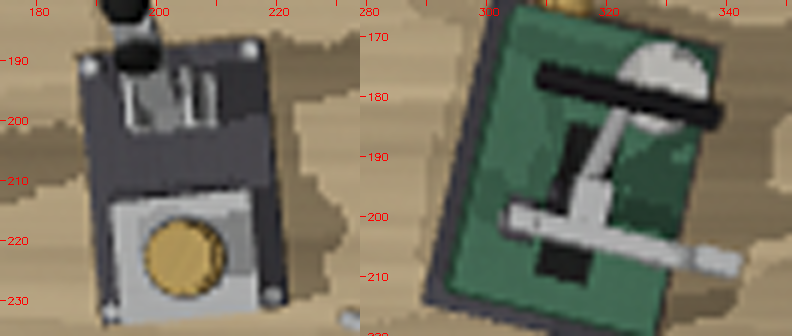

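View pics/cscene.png

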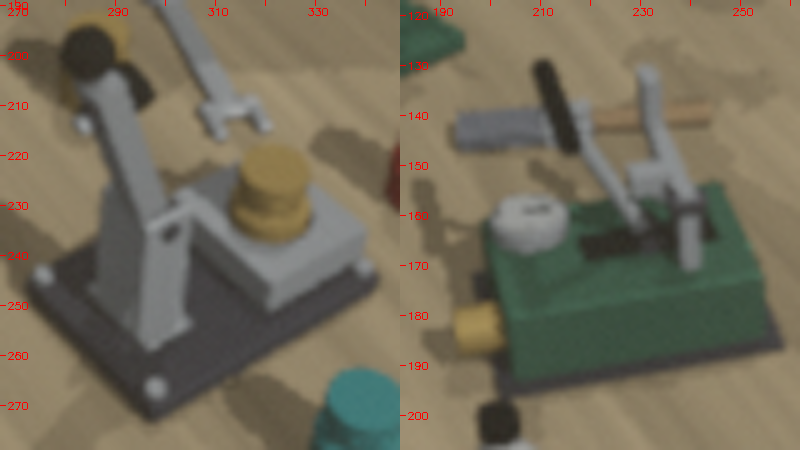

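The enlarged crops confirm it: the brass fitting sits in the nest hole (top (204.6,222.9), scene (321.7,220.9)) under the leaned-back clamp, whose knob is at scene (284.3,199.3). The box shows the crossbar ends, the catch and its tab. Next I triangulate these and fit the poses.

```bash
cat > h.py <<'E'
import numpy as np,pickle
from scipy.optimize import least_squares
def proj(c,X):
    p=c["R"]@np.asarray(X,float)+np.ravel(c["t"]);a=p[:2]/p[2];a=a*(1+c["k1"]*(a@a))
    return np.array([c["K"][0,0]*a[0]+c["K"][0,2],c["K"][1,1]*a[1]+c["K"][1,2]])
def tri(obs,x0=(600,0,100)):
    r=least_squares(lambda X:np.concatenate([proj(c,X)-p for c,p in obs]),x0);return r.x,np.abs(r.fun).max()
def loc(p,P):
    c,s=np.cos(p[2]),np.sin(p[2]);return np.array([p[0]+c*P[0]-s*P[1],p[1]+s*P[0]+c*P[1],P[2]])
def fit(obs,x0):
    r=least_squares(lambda p:np.concatenate([proj(c,loc(p,P))-q for c,P,q in obs]),x0,loss="soft_l1");return r.x,r.fun.reshape(-1,2)
E
python3 - <<'E'
from h import *
d=pickle.load(open("d0.pkl","rb"));T,S=d["top"],d["scene"]
np.set_printoptions(precision=3,suppress=True)
t=lambda x,y,x0:np.array([x0+x/6-.4,180-0+y/6-.4]) 
tn=lambda x,y:np.array([174+x/6-.4,180+y/6-.4]); tb=lambda x,y:np.array([279+(x-360)/6-.4,164+y/6-.4])
sn=lambda x,y:np.array([267+x/5-.4,189+y/5-.4]); sb=lambda x,y:np.array([182+(x-400)/5-.4,117+y/5-.4])
print("fit top",tri([(T,tn(184,258)),(S,sn(274,160))]))
print("knob",tri([(T,np.array([195,181.5])),(S,sn(87,52))]))
print("bar-y",tri([(T,tb(722,115)),(S,sb(570,148))]), tri([(T,tb(722,115)),(S,sb(543,65))]))
print("bar+y",tri([(T,tb(537,75)),(S,sb(543,65))]),tri([(T,tb(537,75)),(S,sb(570,148))]))
print("tab",tri([(T,tb(735,263)),(S,sb(648,70))]))
print("gauge",tri([(T,tb(662,85)),(S,sb(530,207))]))
n=[(T,(80,55,15),tn(80,60)),(T,(80,-55,15),tn(265,40)),(T,(-80,-55,15),tn(287,302)),(T,(-80,55,15),tn(104,325)),
(T,(-45,0,70),tn(184,258)),(T,(-10,35,37),tn(113,205)) if 0 else (T,(-45,0,70),tn(184,258)),
(S,(-45,0,70),sn(274,160)),(S,(80,-55,15),sn(28,285)),(S,(80,55,15),sn(152,420)),(S,(-80,55,15),sn(378,283)),(S,(87,0,213),sn(87,52))]
p,r=fit(n,(600,150,0));print("nest",p);print(r)
a=.45;bx,bz=120*np.sin(a),60+120*np.cos(a)
b=[(T,(bx,-50,bz),tb(720,115)),(T,(bx,50,bz),tb(539,75)),(T,(-75,70,6),tb(425,302)),(T,(-20,-82-23-12,105+36),tb(738,263)),
(T,(74,-31,74),tb(662,85)),(S,(74,-31,74),sb(530,202)),(S,(-20,-105,141),sb(648,70)),(S,(-75,70,6),sb(783,345)),(S,(115,70,6),sb(505,395))]
p,r=fit(b,(600,-200,0));print("box",p);print(r)
for k in (50,-50):print(k,proj(S,loc(p,(bx,k,bz))),sb(543,65),sb(570,148))
E
```

```text
fit top (array([464.11 , 159.321,  72.951]), np.float64(0.04021539051512946))
knob (array([592.962, 174.216, 210.585]), np.float64(0.7425065660066537))
bar-y (array([ 592.393, -283.423,  104.448]), np.float64(3.5212625276259644)) (array([ 596.546, -274.951,  171.091]), np.float64(0.20361253811975644))
bar+y (array([ 620.855, -174.608,  225.231]), np.float64(3.2597797765454004)) (array([ 617.626, -177.72 ,  167.645]), np.float64(0.15411919498390603))
tab (array([ 519.109, -288.26 ,  140.243]), np.float64(0.3314403155998775))
gauge (array([ 621.227, -259.085,   79.663]), np.float64(0.16990405923596086))
nest [509.633 166.51    0.12 ]
[[-0.533 -1.049]
 [-0.25  -0.981]
 [ 0.689  0.719]
 [-0.091  0.17 ]
 [-0.469 -0.222]
 [-0.469 -0.222]
 [-0.007  1.327]
 [-1.241 -1.705]
 [ 0.246 -1.944]
 [ 0.863 -2.101]
 [ 0.163  0.309]]
box [ 556.216 -214.173   -0.221]
[[-0.114  0.38 ]
 [-0.522 -0.316]
 [-1.098  0.136]
 [10.38   2.933]
 [ 0.093  0.214]
 [-0.287  2.222]
 [-1.824 -3.629]
 [ 0.722  0.153]
 [-1.018  0.263]]
50 [215.709 146.272] [210.2 129.6] [215.6 146.2]
-50 [210.257 130.472] [210.2 129.6] [215.6 146.2]
```

```bash
python3 - <<'E'
from h import *
d=pickle.load(open("d0.pkl","rb"));T,S=d["top"],d["scene"]
np.set_printoptions(precision=3,suppress=True)
tn=lambda x,y:np.array([174+x/6-.4,180+y/6-.4]); tb=lambda x,y:np.array([279+(x-360)/6-.4,164+y/6-.4])
sn=lambda x,y:np.array([267+x/5-.4,189+y/5-.4]); sb=lambda x,y:np.array([182+(x-400)/5-.4,117+y/5-.4])
n=[(T,(80,55,15),tn(80,60)),(T,(80,-55,15),tn(265,40)),(T,(-80,-55,15),tn(287,302)),(T,(-80,55,15),tn(104,325)),
(T,(-45,0,70),tn(184,258)),(S,(-45,0,70),sn(274,160)),(S,(80,-55,7),sn(28,285)),(S,(80,55,7),sn(152,420)),(S,(-80,55,7),sn(378,283)),(S,(87,0,213),sn(87,52)),(T,(87,0,213),np.array([195,181.5]))]
p,r=fit(n,(500,150,0.1));print("nest",p);print(r)
a=.45;bx,bz=120*np.sin(a),60+120*np.cos(a)
b=[(T,(bx,-50,bz),tb(720,115)),(T,(bx,50,bz),tb(539,75)),(S,(bx,-50,bz),sb(543,65)),(S,(bx,50,bz),sb(570,148)),(T,(-75,70,3),tb(425,302)),(T,(-20,-82,138),tb(742,265)),
(T,(74,-31,74),tb(662,85)),(S,(-20,-70,141),sb(648,70)),(S,(-75,70,3),sb(783,345)),(S,(115,70,3),sb(505,395)),(T,(-20,41,105),tb(508,215))]
q,r=fit(b,(556,-214,-.2));print("box",q);print(r)
print("knob",loc(p,(45-130*np.cos(1.9),0,90+130*np.sin(1.9))),"closed",loc(p,(-85,0,90)))
for e in(0,.9):print("bar",e,loc(q,(120*np.sin(a-e),0,60+120*np.cos(a-e))))
print("tab",loc(q,(-20,-70,129)),"piv",loc(q,(-20,35,105)))
E
```

```text
nest [508.421 165.634   0.116]
[[-0.218 -0.765]
 [ 0.078 -0.588]
 [ 0.858  1.133]
 [ 0.067  0.474]
 [-0.263  0.146]
 [ 0.21   1.008]
 [-1.054 -0.136]
 [ 0.147 -0.363]
 [ 0.632 -0.338]
 [ 0.337 -0.149]
 [-0.075 -1.429]]
box [ 555.967 -216.386   -0.21 ]
[[ 0.436  0.252]
 [-0.05  -0.096]
 [-0.275  0.669]
 [ 0.124 -0.218]
 [-0.36   0.504]
 [-0.172 -0.08 ]
 [ 0.523  0.14 ]
 [-0.144  0.947]
 [ 0.643  0.292]
 [-0.783  0.782]
 [ 0.607  0.286]]
knob [594.86  175.741 213.019] closed [423.997 155.762  90.   ]
bar 0 [ 607.02  -227.249  168.054]
bar 0.9 [ 504.915 -205.522  168.054]
tab [ 521.836 -280.69   129.   ] piv [ 543.69 -177.99  105.  ]
```

>>> drive_tool([
  {"fingers": 1,"linear": [0.01,-0.01,-0.03],"twist": 0},
  {"fingers": 1,"linear": [0.02,-0.018,-0.03],"twist": 0},
  {"fingers": 1,"linear": [0.025,-0.023,-0.02],"twist": 0},
  {"fingers": 1,"linear": [0.028,-0.025,-0.015],"twist": 0},
  {"fingers": 1,"linear": [0.028,-0.025,-0.01],"twist": 0},
])

```text
clock: 0.52
eef_pos: [329.7, -452.3, 312.9]
tool_rot: [3.14, -0.001, 0.428]
force: [0.9, 0.7, -0.7]
width: 85.5
gripper_force: 0.0
```

>>> drive_tool([
  {"fingers": 1,"linear": [0.028,-0.026,0],"twist": 0},
  {"fingers": 1,"linear": [0.028,-0.026,0],"twist": 0},
  {"fingers": 1,"linear": [0.028,-0.026,0],"twist": 0},
  {"fingers": 1,"linear": [0.028,-0.026,0],"twist": 0},
  {"fingers": 1,"linear": [0.028,-0.026,0],"twist": 0},
])

```text
clock: 0.93
eef_pos: [402.6, -274.8, 311.3]
tool_rot: [-3.141, 0.0, 0.429]
force: [1.3, 0.1, 0.3]
width: 85.7
gripper_force: 0.0
```

>>> drive_tool([
  {"fingers": 1,"linear": [0.028,-0.026,0],"twist": 0},
  {"fingers": 1,"linear": [0.028,-0.026,0],"twist": 0},
  {"fingers": 1,"linear": [0.028,-0.026,0],"twist": 0},
  {"fingers": 1,"linear": [0.028,-0.026,0],"twist": 0},
  {"fingers": 1,"linear": [0.028,-0.026,0],"twist": 0},
])

```text
clock: 1.35
eef_pos: [475.9, -98.5, 311.3]
tool_rot: [-3.141, 0.0, 0.429]
force: [0.8, -0.4, 0.5]
width: 85.7
gripper_force: 0.0
```

>>> drive_tool([
  {"fingers": 1,"linear": [0.028,-0.025,0],"twist": 0},
  {"fingers": 1,"linear": [0.028,-0.025,0],"twist": 0},
  {"fingers": 1,"linear": [0.028,-0.025,0],"twist": 0},
  {"fingers": 1,"linear": [0.028,-0.025,0],"twist": 0},
  {"fingers": 1,"linear": [0.028,-0.025,0],"twist": 0},
])

```text
clock: 1.77
eef_pos: [551.3, 73.3, 311.1]
tool_rot: [-3.142, 0.001, 0.429]
force: [0.6, -0.5, -0.3]
width: 85.3
gripper_force: 0.0
```

>>> drive_tool([
  {"fingers": 1,"linear": [0.025,-0.022,0],"twist": 0},
  {"fingers": 1,"linear": [0,0,0],"twist": 0.12},
  {"fingers": 1,"linear": [0,0,0],"twist": 0.12},
  {"fingers": 1,"linear": [0,0,0],"twist": 0.073},
  {"fingers": 1,"linear": [0,0,0],"twist": 0},
])

```text
clock: 2.18
eef_pos: [564.4, 102.2, 310.8]
tool_rot: [3.141, 0.001, 0.115]
force: [-0.9, -1.0, 0.1]
width: 86.0
gripper_force: 0.0
```

>>> drive_tool([
  {"fingers": 1,"linear": [0.02,-0.035,0],"twist": 0},
  {"fingers": 1,"linear": [0.0187,-0.0345,0],"twist": 0},
  {"fingers": 1,"linear": [0,0,0.02],"twist": 0},
  {"fingers": 1,"linear": [0,0,0],"twist": 0},
])

```text
clock: 2.52
eef_pos: [593.2, 177.9, 288.0]
tool_rot: [-3.141, 0.006, 0.122]
force: [-1.2, -0.4, -0.6]
width: 85.5
gripper_force: 0.0
```

```bash
python3 - <<'E'
from h import *
from cell import monitor,cams
import cv2
s=monitor.read_state();print(s["eef_pos"],s["tool_rot"])
w=cams.get_image("wrist");pickle.dump(w,open("w1.pkl","wb"))
print(w["K"][0,0],w["K"][:2,2],w["R"],w["t"]);cv2.imwrite("pics/w1.png",w["color"])
print(proj(w,(594.9,175.7,213)),proj(w,loc((508.4,165.6,.116),(87,0,213))))
E
```

```text
[593.23494253 177.89925556 287.95780055] [-3.14124958  0.0057135   0.12233522]
268.44150404094233 [255.63874566 192.58509582] [[ 1.22006012e-01 -9.92528890e-01 -9.66886296e-04]
 [-9.49790309e-01 -1.17035075e-01  2.90174360e-01]
 [-2.88119596e-01 -3.44846773e-02 -9.56973305e-01]] [104.41728869 523.37762345 634.65111428]
[258.18737368 192.15221173] [258.20836744 192.24126051]
```

View pics/w1.png

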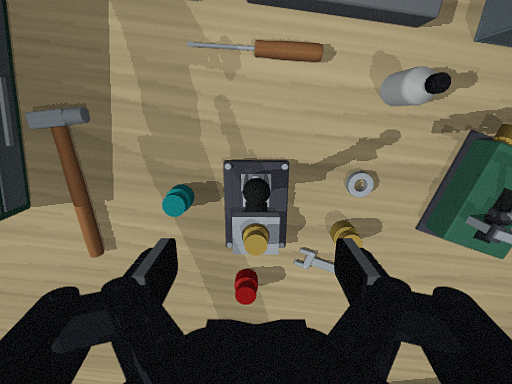

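The knob is at wrist pixel (257,190), where it was predicted at (258,192), so it lines up. I descend and grip.

>>> drive_tool([
  {"fingers": 1,"linear": [0.001,0.002,0.025],"twist": 0},
  {"fingers": 1,"linear": [0,0,0.03],"twist": 0},
  {"fingers": 1,"linear": [0,0,0.025],"twist": 0},
  {"fingers": 1,"linear": [0,0,0.015],"twist": 0},
  {"fingers": 0.6,"linear": [0,0,0],"twist": 0},
])

```text
clock: 2.98
eef_pos: [594.3, 170.8, 193.7]
tool_rot: [3.139, 0.006, 0.115]
force: [-0.2, 0.1, -0.5]
width: 75.1
gripper_force: 0.0
```

>>> drive_tool([
  {"fingers": 0,"linear": [0,0,0],"twist": 0},
  {"fingers": 0,"linear": [0,0,0],"twist": 0},
  {"fingers": 0,"linear": [0,0,0],"twist": 0},
  {"fingers": 0,"linear": [0,0,0],"twist": 0},
  {"fingers": 0,"linear": [0,0,0],"twist": 0},
])

```text
clock: 3.4
eef_pos: [596.9, 177.7, 198.4]
tool_rot: [-3.135, -0.004, 0.117]
force: [-1.9, 5.5, 13.5]
width: 12.2
gripper_force: 15.4
```

>>> drive_tool([
  {"fingers": 0,"linear": [0,0,0],"twist": 0},
  {"fingers": 0,"linear": [0,0,0],"twist": 0},
])

```text
clock: 3.57
eef_pos: [598.5, 177.6, 200.7]
tool_rot: [-3.137, -0.008, 0.118]
force: [-1.8, 3.8, 14.7]
width: -0.3
gripper_force: 7.2
```

```bash
python3 - <<'E'
from cell import monitor,cams
import cv2
s=monitor.read_state();print({k:s[k] for k in('clock','eef_pos','tool_rot','force','width','gripper_force')})
a=cams.get_image("scene")["color"][130:230,230:340];b=cams.get_image("wrist")["color"]
cv2.imwrite("pics/g1.png",cv2.hconcat([cv2.resize(a,(422,384)),b[:,80:440]]))
E
```

```text
{'clock': 3.5667, 'eef_pos': array([598.51232149, 177.55095888, 200.68759261]), 'tool_rot': array([-3.1365551 , -0.00755846,  0.11756374]), 'force': array([-1.76723061,  3.78515224, 14.6515196 ]), 'width': -0.3123223383874873, 'gripper_force': 7.242546826601028}
```

View pics/g1.png

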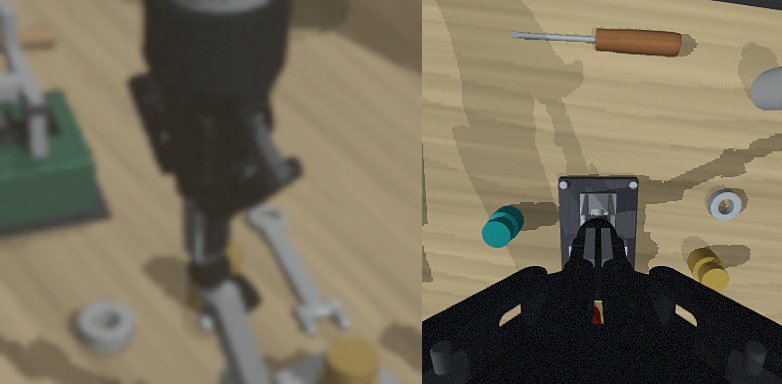

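```bash
python3 - <<'E'
from h import *
d=pickle.load(open("d0.pkl","rb"));S=d["scene"];T=d["top"]
p=(508.4,165.6,.116)
print("tcp",proj(S,(598.5,177.6,200.7)),"knob",[(q,proj(S,loc(p,(45-130*np.cos(q),0,90+130*np.sin(q)))),proj(T,loc(p,(45-130*np.cos(q),0,90+130*np.sin(q))))) for q in(1.9,1.8,1.7)])
a=d["top"]["color"]
import cv2
cv2.imwrite("pics/k.png",cv2.resize(a[165:205,175:225],None,fx=12,fy=12,interpolation=cv2.INTER_CUBIC))
E
```

```text
tcp [283.18375883 203.98640062] knob [(1.9, array([284.31884156, 198.8294666 ]), array([194.94538189, 180.06781038])), (1.8, array([288.74771528, 195.55447041]), array([195.17812012, 184.00652678])), (1.7, array([293.21318292, 192.69300049]), array([195.47404929, 188.09715821]))]
```

View pics/k.png

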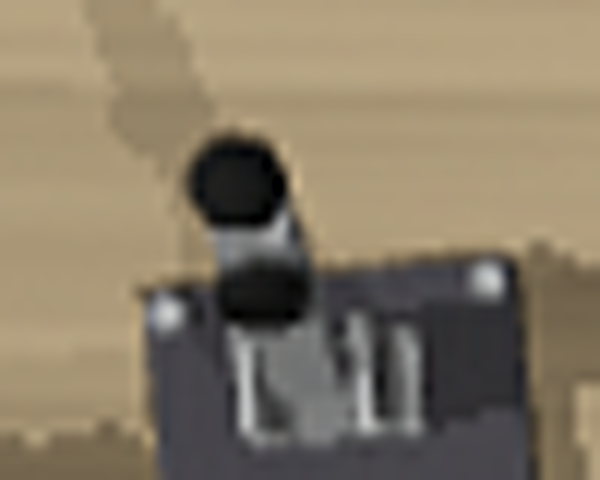

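```bash
python3 - <<'E'
from h import *
from cell import cams,monitor
import cv2
w=cams.get_image("wrist");print(monitor.read_state()["eef_pos"])
print("k",proj(w,(594.9,175.7,213)),proj(w,(594.9,175.7,226)),"tcp",proj(w,(598.5,177.6,200.7)),proj(w,(598.5,177.6,219)))
a=cv2.convertScaleAbs(w["color"][190:310,170:340],alpha=3,beta=20)
print(-w["R"].T@np.ravel(w["t"]))
cv2.imwrite("pics/w2.png",cv2.resize(a,None,fx=4.5,fy=4.5,interpolation=cv2.INTER_CUBIC))
E
```

```text
[598.50322715 177.51455144 200.71591855]
k [257.62868187 239.17420928] [257.66110562 248.92175274] tcp [255.45396772 226.01332543] [255.26608492 237.86206499]
[670.39867809 185.0078447  369.30390367]
```

View pics/w2.png

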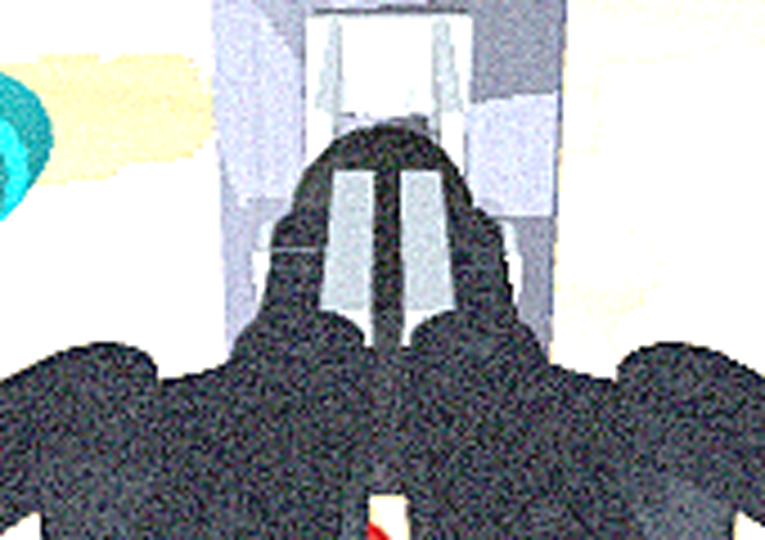

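The fingers shut fully (-0.3 mm) without holding the ball, and the pictures are ambiguous about where it went. I lift off and re-measure.

>>> drive_tool([
  {"fingers": 0,"linear": [0,0,-0.02],"twist": 0},
  {"fingers": 0,"linear": [0,0,-0.035],"twist": 0},
  {"fingers": 0,"linear": [0,0,-0.04],"twist": 0},
  {"fingers": 1,"linear": [0,0,0],"twist": 0},
  {"fingers": 1,"linear": [0,0,0],"twist": 0},
])

```text
clock: 4.13
eef_pos: [598.1, 174.3, 295.0]
tool_rot: [-3.14, -0.007, 0.116]
force: [0.3, -0.6, -1.4]
width: 23.2
gripper_force: 0.0
```

```bash
python3 - <<'E'
from h import *
from cell import cams,monitor
import cv2
s=monitor.read_state();print(s["eef_pos"],s["force"],s["tool_rot"])
w=cams.get_image("wrist");S=cams.get_image("scene");T=cams.get_image("top");pickle.dump((w,S,T),open("d2.pkl","wb"))
print("pred",proj(w,(594.9,175.7,213)))
g=w["color"].max(2);m=(g<40).astype("uint8")[:240];n,l,st,c=cv2.connectedComponentsWithStats(m)
print([(st[i].tolist(),c[i].round(1).tolist()) for i in range(1,n) if st[i][4]>60])
a=cv2.resize(cv2.convertScaleAbs(w["color"][130:250,190:320],alpha=1.5),None,fx=3,fy=3)
b=cv2.resize(cv2.convertScaleAbs(S["color"][165:285,255:355],alpha=1.5),None,fx=3,fy=3)
cv2.imwrite("pics/l.png",cv2.hconcat([a,b]))
E
```

```text
[598.12916221 174.30416227 294.97475889] [ 0.32754481 -0.60213062 -1.40961962] [-3.14028283 -0.0069182   0.11585675]
pred [253.94282433 195.5002874 ]
[([0, 0, 33, 217, 672], [16.9, 99.1]), ([416, 78, 25, 21, 391], [428.5, 87.9]), ([0, 171, 19, 55, 154], [5.3, 205.4]), ([239, 182, 26, 33, 677], [252.2, 198.4]), ([478, 190, 34, 38, 529], [496.2, 208.3]), ([469, 228, 17, 12, 69], [475.4, 235.6])]
```

View pics/l.png

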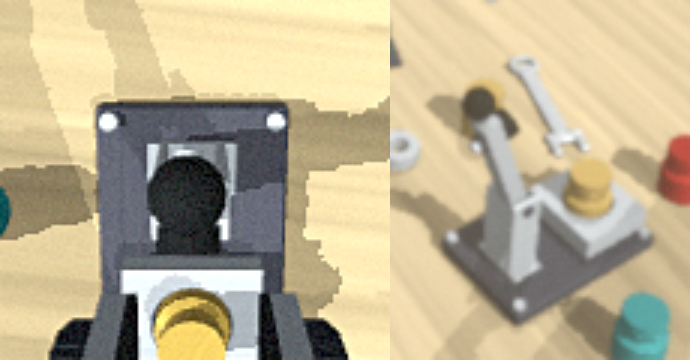

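The left panel (wrist) shows the ball still at its place, about (252,195), with 26 px width as predicted. The scene panel shows the clamp still leaning back. In the shut-finger picture the tips lay on top of the ball while the stated TCP was 25 mm lower. So the real tips stand about 25 mm higher than reported, and I go 25 mm deeper.

>>> drive_tool([
  {"fingers": 1,"linear": [-0.003,-0.002,0.02],"twist": 0},
  {"fingers": 1,"linear": [0,0,0.035],"twist": 0},
  {"fingers": 1,"linear": [0,0,0.035],"twist": 0},
  {"fingers": 1,"linear": [0,0,0.025],"twist": 0},
  {"fingers": 1,"linear": [0,0,0.01],"twist": 0},
])

```text
clock: 4.7
eef_pos: [589.4, 174.0, 161.1]
tool_rot: [3.14, 0.009, 0.116]
force: [0.5, 0.2, 0.1]
width: 85.5
gripper_force: 0.0
```

>>> drive_tool([
  {"fingers": 0,"linear": [0,0,0],"twist": 0},
  {"fingers": 0,"linear": [0,0,0],"twist": 0},
  {"fingers": 0,"linear": [0,0,0],"twist": 0},
  {"fingers": 0,"linear": [0,0,0],"twist": 0},
  {"fingers": 0,"linear": [0,0,0],"twist": 0},
])

```text
clock: 5.12
eef_pos: [594.2, 177.1, 168.3]
tool_rot: [-3.139, -0.004, 0.115]
force: [-4.0, 17.2, 6.5]
width: 25.6
gripper_force: 9.4
```

>>> drive_tool([
  {"fingers": 0,"linear": [0,0,0],"twist": 0},
  {"fingers": 0,"linear": [0,0,0],"twist": 0},
  {"fingers": 0,"linear": [0,0,0],"twist": 0},
])

```text
clock: 5.37
eef_pos: [594.1, 177.7, 168.6]
tool_rot: [-3.138, -0.004, 0.117]
force: [-1.0, 3.1, 6.2]
width: 22.8
gripper_force: 58.4
```

>>> drive_tool([
  {"fingers": 0,"linear": [-0.0188,0,-0.0049],"twist": 0},
  {"fingers": 0,"linear": [-0.0194,0,-0.002],"twist": 0},
  {"fingers": 0,"linear": [-0.0195,0,0.0008],"twist": 0},
  {"fingers": 0,"linear": [-0.0191,0,0.0038],"twist": 0},
])

```text
clock: 5.7
eef_pos: [518.7, 169.0, 170.9]
tool_rot: [-3.138, -0.007, 0.117]
force: [2.6, 5.2, -4.5]
width: 23.2
gripper_force: 60.1
```

Tracking well, with forces low.

>>> drive_tool([
  {"fingers": 0,"linear": [-0.0183,0,0.0066],"twist": 0},
  {"fingers": 0,"linear": [-0.0171,0,0.0093],"twist": 0},
  {"fingers": 0,"linear": [-0.0156,0,0.0117],"twist": 0},
  {"fingers": 0,"linear": [-0.0136,0,0.014],"twist": 0},
  {"fingers": 0,"linear": [-0.0114,0,0.0158],"twist": 0},
])

```text
clock: 6.12
eef_pos: [442.2, 160.2, 112.4]
tool_rot: [-3.138, -0.005, 0.118]
force: [2.2, 4.7, -1.8]
width: 22.9
gripper_force: 64.7
```

>>> drive_tool([
  {"fingers": 0,"linear": [-0.0089,0,0.0173],"twist": 0},
  {"fingers": 0,"linear": [-0.0063,0,0.0184],"twist": 0},
  {"fingers": 0,"linear": [-0.0034,0,0.0192],"twist": 0},
  {"fingers": 0,"linear": [0,0,0],"twist": 0},
])

```text
clock: 6.45
eef_pos: [424.0, 158.1, 55.1]
tool_rot: [-3.139, -0.003, 0.118]
force: [0.8, 5.8, -0.8]
width: 23.0
gripper_force: 65.5
```

>>> drive_tool([
  {"fingers": 0,"linear": [0,0,0.006],"twist": 0},
  {"fingers": 0,"linear": [0,0,0.003],"twist": 0},
  {"fingers": 1,"linear": [0,0,0],"twist": 0},
  {"fingers": 1,"linear": [0,0,0],"twist": 0},
  {"fingers": 1,"linear": [0,0,0],"twist": 0},
])

```text
clock: 6.87
eef_pos: [423.4, 155.1, 47.8]
tool_rot: [3.141, -0.001, 0.115]
force: [-0.1, -0.5, -0.5]
width: 58.7
gripper_force: 0.0
```

>>> drive_tool([
  {"fingers": 1,"linear": [0,0,0],"twist": 0},
  {"fingers": 1,"linear": [0,0,0],"twist": 0},
  {"fingers": 1,"linear": [0,0,0],"twist": 0},
])

```text
clock: 7.12
eef_pos: [423.2, 155.3, 47.7]
tool_rot: [3.141, -0.001, 0.115]
force: [-0.6, 0.8, -0.9]
width: 85.2
gripper_force: 0.0
```

>>> drive_tool([
  {"fingers": 1,"linear": [0,0,-0.03],"twist": 0},
  {"fingers": 1,"linear": [0,0,-0.04],"twist": 0},
  {"fingers": 1,"linear": [0,0,-0.04],"twist": 0},
  {"fingers": 1,"linear": [0,0,-0.04],"twist": 0},
  {"fingers": 1,"linear": [0,0,-0.04],"twist": 0},
])

```text
clock: 7.53
eef_pos: [422.3, 155.1, 239.5]
tool_rot: [3.142, 0.0, 0.116]
force: [0.3, -0.2, -1.1]
width: 85.3
gripper_force: 0.0
```

>>> drive_tool([
  {"fingers": 0.5,"linear": [0,0.02,-0.02],"twist": 0},
  {"fingers": 0.5,"linear": [0.004,0.035,0],"twist": 0},
  {"fingers": 0.5,"linear": [0.004,0.035,0],"twist": 0},
  {"fingers": 0.5,"linear": [0.004,0.035,0],"twist": 0},
  {"fingers": 0.5,"linear": [0.004,0.035,0],"twist": 0},
])

```text
clock: 7.95
eef_pos: [457.2, -3.3, 257.9]
tool_rot: [3.141, -0.001, 0.116]
force: [1.5, 1.0, 0.1]
width: 42.6
gripper_force: 0.0
```

```bash
python3 - <<'E'
from h import *
from cell import cams,monitor
import cv2
s=monitor.read_state();print(s["eef_pos"],s["tool_rot"],s["qpos"])
S=cams.get_image("scene");T=cams.get_image("top");pickle.dump((S,T),open("d3.pkl","wb"))
for c,n in((S,"scene"),(T,"top")):
    p=proj(c,loc((508.4,165.6,.116),(-85,0,90)));print(n,"pred",p)
    x,y=p.astype(int);g=c["color"][y-25:y+26,x-25:x+26].max(2);m=(g<35).astype("uint8")
    k,l,st,ce=cv2.connectedComponentsWithStats(m);print([(st[i][4],(ce[i]+(x-25,y-25)).round(1)) for i in range(1,k) if st[i][4]>15])
E
```

```text
[457.21091553  -3.29186401 257.87845741] [ 3.14138854e+00 -7.88531321e-04  1.16038529e-01] [ 0.00557188  0.28823923 -0.07727863  1.95994155  0.02837638  0.89362457
 -1.54105419]
scene pred [333.49250849 210.17919802]
[]
top pred [204.51611261 234.75199064]
[(np.int32(33), array([203.8, 234.7]))]
```

The clamp is down: the knob is at top (203.8,234.7), predicted (204.5,234.8). On to the catch.

>>> drive_tool([
  {"fingers": 0.5,"linear": [0.004,0.0354,0],"twist": 0},
  {"fingers": 0.5,"linear": [0.004,0.0354,0],"twist": 0},
  {"fingers": 0.5,"linear": [0.004,0.0354,0],"twist": 0},
  {"fingers": 0.5,"linear": [0.004,0.0354,0],"twist": 0},
  {"fingers": 0.5,"linear": [0.004,0.0354,0],"twist": 0},
])

```text
clock: 8.47
eef_pos: [497.6, -176.1, 257.5]
tool_rot: [-3.141, 0.0, 0.116]
force: [1.4, 0.8, -0.6]
width: 42.7
gripper_force: 0.0
```

>>> drive_tool([
  {"fingers": 0.5,"linear": [0.004,0.0354,0],"twist": 0},
  {"fingers": 0.5,"linear": [0.004,0.0354,0],"twist": 0},
  {"fingers": 0.5,"linear": [0.004,0.0354,0],"twist": 0},
  {"fingers": 0.5,"linear": [0,0,0],"twist": -0.12},
  {"fingers": 0.5,"linear": [0,0,0],"twist": -0.12},
])

```text
clock: 8.88
eef_pos: [521.3, -281.4, 256.7]
tool_rot: [3.141, 0.001, 0.357]
force: [0.2, 1.0, -0.0]
width: 42.8
gripper_force: 0.0
```

>>> drive_tool([
  {"fingers": 0.5,"linear": [0,0,0],"twist": -0.12},
  {"fingers": 0.5,"linear": [0,0,0],"twist": -0.12},
  {"fingers": 0.5,"linear": [0,0,0],"twist": -0.12},
  {"fingers": 0.5,"linear": [0,0,0],"twist": -0.12},
  {"fingers": 0.5,"linear": [0,0,0],"twist": -0.12},
])

```text
clock: 9.3
eef_pos: [521.7, -278.4, 257.3]
tool_rot: [-3.141, -0.0, 0.962]
force: [-0.2, -1.1, 0.3]
width: 42.3
gripper_force: 0.0
```

>>> drive_tool([
  {"fingers": 0.5,"linear": [0,0,0],"twist": -0.12},
  {"fingers": 0.5,"linear": [0,0,0],"twist": -0.12},
  {"fingers": 0.5,"linear": [0,0,0],"twist": -0.12},
  {"fingers": 0.5,"linear": [0,0,0],"twist": -0.046},
  {"fingers": 0.5,"linear": [0,0,0],"twist": 0},
])

```text
clock: 9.72
eef_pos: [521.7, -278.6, 257.2]
tool_rot: [-3.141, -0.001, 1.363]
force: [0.4, 0.1, -0.1]
width: 42.8
gripper_force: 0.0
```

```bash
python3 - <<'E'
from h import *
from cell import cams,monitor
import cv2
s=monitor.read_state();print(s["eef_pos"],s["tool_rot"],s["width"])
w=cams.get_image("wrist");pickle.dump(w,open("w4.pkl","wb"))
q=(555.97,-216.39,-.21);im=w["color"].copy()
P={"tabtop":(-20,-70,141),"tabm":(-20,-82,141),"tabp":(-20,-58,141),"piv":(-20,35,105),"b+":(52,50,168),"b-":(52,-50,168),"tip":None}
for k,v in P.items():
    if v:
        p=proj(w,loc(q,v));print(k,p.round(1));cv2.drawMarker(im,tuple(int(round(t)) for t in p),(0,0,255),0,7,1)
e=s["eef_pos"]
for z in(25,0):p=proj(w,e+[0,0,z]);print("tip",z,p.round(1))
cv2.imwrite("pics/w4.png",cv2.resize(im,(800,600),interpolation=cv2.INTER_CUBIC))
E
```

```text
[ 521.65637437 -278.55489731  257.23033173] [-3.14106187e+00 -6.74445426e-04  1.36311846e+00] 42.822672989262315
tabtop [255.3 184.3]
tabm [255.2 194.7]
tabp [255.3 173.5]
piv [255.5  84.9]
b+ [337.7  59.7]
b- [328.9 171.7]
tip 25 [254. 242.]
tip 0 [254.2 225. ]
```

View pics/w4.png

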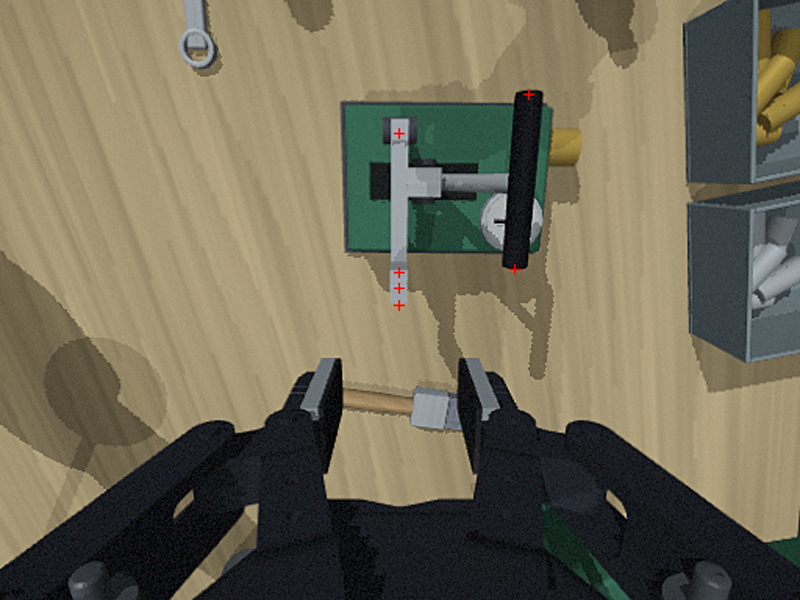

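The predicted markers land on the tab (800-px view: (399,272)-(399,306)), the catch pivot (399,133) and the crossbar ends (528,95) and (515,270), so the fit is good. I descend on the tab.

>>> drive_tool([
  {"fingers": 0.5,"linear": [-0.002,0,0.03],"twist": 0},
  {"fingers": 0.5,"linear": [0,0,0.035],"twist": 0},
  {"fingers": 0.5,"linear": [0,0,0.035],"twist": 0},
  {"fingers": 0.5,"linear": [0,0,0.03],"twist": 0},
  {"fingers": 0.5,"linear": [0,0,0.02],"twist": 0},
])

```text
clock: 10.18
eef_pos: [519.7, -280.1, 104.4]
tool_rot: [-3.138, -0.001, 1.36]
force: [0.2, -0.3, -0.6]
width: 42.7
gripper_force: 0.0
```

>>> drive_tool([
  {"fingers": 0.5,"linear": [0,0,0.015],"twist": 0},
  {"fingers": 0.5,"linear": [0,0,0.006],"twist": 0},
  {"fingers": 0.5,"linear": [0,0,0],"twist": 0},
  {"fingers": 0,"linear": [0,0,0],"twist": 0},
  {"fingers": 0,"linear": [0,0,0],"twist": 0},
])

```text
clock: 10.6
eef_pos: [522.4, -281.4, 87.7]
tool_rot: [3.139, 0.001, 1.361]
force: [0.3, 0.6, 0.5]
width: 19.0
gripper_force: 0.0
```

>>> drive_tool([
  {"fingers": 0,"linear": [0,0,0],"twist": 0},
  {"fingers": 0,"linear": [0,0,0],"twist": 0},
  {"fingers": 0,"linear": [0,0,0],"twist": 0},
  {"fingers": 0,"linear": [0,0,0],"twist": 0},
])

```text
clock: 10.93
eef_pos: [520.2, -281.1, 87.8]
tool_rot: [-3.14, 0.0, 1.361]
force: [-4.2, 1.7, 5.2]
width: 10.7
gripper_force: 58.9
```

>>> drive_tool([
  {"fingers": 0,"linear": [0.0048,0,-0.0154],"twist": 0},
  {"fingers": 0,"linear": [0.007,0,-0.0146],"twist": 0},
  {"fingers": 0,"linear": [0.0091,0,-0.0133],"twist": 0},
  {"fingers": 0,"linear": [0.011,0,-0.0118],"twist": 0},
])

```text
clock: 11.27
eef_pos: [526.8, -250.1, 142.2]
tool_rot: [-3.14, 0.001, 1.36]
force: [-0.9, 0.3, -8.7]
width: 10.6
gripper_force: 58.3
```

>>> drive_tool([
  {"fingers": 0,"linear": [0.0127,0,-0.01],"twist": 0},
  {"fingers": 0,"linear": [0.014,0,-0.0081],"twist": 0},
  {"fingers": 0,"linear": [0.015,0,-0.0058],"twist": 0},
  {"fingers": 0,"linear": [0.0158,0,-0.0036],"twist": 0},
])

```text
clock: 11.6
eef_pos: [539.1, -194.3, 170.4]
tool_rot: [-3.141, 0.003, 1.361]
force: [-3.5, -3.1, -4.1]
width: 10.9
gripper_force: 58.5
```

>>> drive_tool([
  {"fingers": 0,"linear": [0.0161,0,-0.0011],"twist": 0},
  {"fingers": 0,"linear": [0.016,0,0.0013],"twist": 0},
  {"fingers": 0,"linear": [0.0157,0,0.0036],"twist": 0},
  {"fingers": 0,"linear": [0.015,0,0.006],"twist": 0},
  {"fingers": 0,"linear": [0.014,0,0.0082],"twist": 0},
])

```text
clock: 12.02
eef_pos: [556.1, -116.8, 153.3]
tool_rot: [3.14, 0.001, 1.363]
force: [-4.8, -1.7, 6.1]
width: 10.8
gripper_force: 65.9
```

```bash
python3 - <<'E'
from h import *
from cell import monitor
s=monitor.read_state();print(s["eef_pos"],s["force"],s["width"],s["gripper_force"])
print(loc((555.97,-216.39,-.21),(-20,35+61,105+88.6)))
E
```

```text
[ 556.07793421 -116.77646073  153.28317587] [-4.80541959 -1.69269934  6.09890214] 10.779257561161097 65.92981696128845
[ 556.42153209 -118.32983419  193.6       ]
```

>>> drive_tool([
  {"fingers": 0.5,"linear": [0,0,0],"twist": 0},
  {"fingers": 0.5,"linear": [0,0,0],"twist": 0},
  {"fingers": 0.5,"linear": [0,0,0],"twist": 0},
  {"fingers": 0.5,"linear": [0,0,0],"twist": 0},
  {"fingers": 0.5,"linear": [0,0,0],"twist": 0},
])

```text
clock: 12.43
eef_pos: [556.5, -119.4, 151.6]
tool_rot: [3.14, -0.0, 1.36]
force: [0.4, -0.5, 0.6]
width: 42.6
gripper_force: 0.0
```

>>> drive_tool([
  {"fingers": 0.5,"linear": [0,0,-0.03],"twist": 0},
  {"fingers": 0.5,"linear": [0,0,-0.035],"twist": 0},
  {"fingers": 0.5,"linear": [-0.02,0,-0.01],"twist": 0},
  {"fingers": 0.5,"linear": [-0.025,0.015,0],"twist": 0},
  {"fingers": 0.5,"linear": [-0.025,0.02,0],"twist": 0},
])

```text
clock: 12.85
eef_pos: [575.7, -195.3, 228.2]
tool_rot: [3.139, 0.0, 1.363]
force: [0.7, -0.0, -0.2]
width: 42.6
gripper_force: 0.0
```

>>> drive_tool([
  {"fingers": 0.5,"linear": [-0.025,0.02,0],"twist": 0},
  {"fingers": 0.5,"linear": [-0.025,0.015,0],"twist": 0},
  {"fingers": 0.5,"linear": [0,0,0],"twist": 0},
])

```text
clock: 13.1
eef_pos: [599.8, -259.5, 225.6]
tool_rot: [3.139, 0.005, 1.352]
force: [-0.3, -1.6, 0.1]
width: 42.5
gripper_force: 0.0
```

```bash
python3 - <<'E'
from h import *
from cell import cams,monitor
import cv2
s=monitor.read_state();e=s["eef_pos"];print(e,s["force"],s["width"],s["tool_rot"])
B=(555.97,-216.39,-.21);g=loc(B,(52.2,-28,124));d=g-e;y=s["tool_rot"][2];c,n=np.cos(y),np.sin(y)
print("tool move",c*d[0]+n*d[1],n*d[0]-c*d[1],-d[2])
old=pickle.load(open("d0.pkl","rb"))["top"]["color"].astype(int);T=cams.get_image("top");S=cams.get_image("scene");pickle.dump((S,T),open("d5.pkl","wb"))
for q in(0,2.0,2.5):
    a=q+.225
    P=loc(B,(-20,35-107.7*np.cos(a),105+107.7*np.sin(a)))
    for C,nm in((T,"top"),(S,"scene")):
        p=proj(C,P);x,yy=p.round().astype(int);print(nm,q,p.round(1),C["color"][yy-1:yy+2,x-1:x+2].mean((0,1)).round(), old[yy-1:yy+2,x-1:x+2].mean((0,1)).round() if nm=="top" else "")
E
```

```text
[ 599.76340394 -259.5366049   225.60514428] [-0.32423607 -1.63565454  0.12096247] 42.52298401188567 [3.13897395 0.00488579 1.35246439]
tool move 5.072488003413363 0.33210850318261187 101.60514427515372
top 0 [337.9 207. ] [ 84. 109. 124.] [170. 170. 169.]
scene 0 [231.3 134.7] [110. 138. 152.] 
top 2.0 [288.5 194.1] [127. 134. 137.] [116. 148. 166.]
scene 2.0 [242.9 144.3] [110. 138. 153.] 
top 2.5 [277.4 192.6] [146. 145. 144.] [120. 151. 170.]
scene 2.5 [246.2 162.5] [165. 165. 162.]
```

The catch is over: steel grey shows at the predicted q = 2.5 spot in both cameras, and its old place is empty. Next the lever crossbar, gripped off-centre.

>>> drive_tool([
  {"fingers": 0.5,"linear": [0.003,0,0.025],"twist": 0},
  {"fingers": 0.5,"linear": [0,0,0.03],"twist": 0},
  {"fingers": 0.5,"linear": [0,0,0.025],"twist": 0},
  {"fingers": 0.5,"linear": [0,0,0.015],"twist": 0},
  {"fingers": 0.5,"linear": [0,0,0.007],"twist": 0},
])

```text
clock: 13.62
eef_pos: [598.2, -245.5, 121.7]
tool_rot: [-3.137, -0.002, 1.363]
force: [0.0, 0.8, 0.2]
width: 42.6
gripper_force: 0.0
```

>>> drive_tool([
  {"fingers": 0.5,"linear": [0,0,0],"twist": 0},
  {"fingers": 0,"linear": [0,0,0],"twist": 0},
  {"fingers": 0,"linear": [0,0,0],"twist": 0},
  {"fingers": 0,"linear": [0,0,0],"twist": 0},
  {"fingers": 0,"linear": [0,0,0],"twist": 0},
])

```text
clock: 14.03
eef_pos: [601.4, -247.6, 125.8]
tool_rot: [3.138, 0.0, 1.362]
force: [0.0, 0.7, 3.8]
width: 13.9
gripper_force: 58.6
```

>>> drive_tool([
  {"fingers": 0,"linear": [0,0,0],"twist": 0},
  {"fingers": 0,"linear": [0,0,0],"twist": 0},
])

```text
clock: 14.2
eef_pos: [601.4, -247.6, 125.8]
tool_rot: [3.138, 0.0, 1.362]
force: [0.1, 0.2, 5.8]
width: 13.9
gripper_force: 58.7
```

>>> drive_tool([
  {"fingers": 0,"linear": [0,-0.0167,-0.0066],"twist": 0},
  {"fingers": 0,"linear": [0,-0.0176,-0.0041],"twist": 0},
  {"fingers": 0,"linear": [0,-0.0179,-0.0013],"twist": 0},
])

```text
clock: 14.45
eef_pos: [557.2, -237.9, 140.1]
tool_rot: [3.123, 0.0, 1.362]
force: [11.3, -1.2, 4.4]
width: 13.8
gripper_force: 58.6
```

>>> drive_tool([
  {"fingers": 0,"linear": [0,-0.0179,0.0013],"twist": 0},
  {"fingers": 0,"linear": [0,-0.0176,0.0041],"twist": 0},
  {"fingers": 0,"linear": [0,-0.0167,0.0066],"twist": 0},
  {"fingers": 0,"linear": [0,-0.004,0.002],"twist": 0},
  {"fingers": 0,"linear": [0,0,0],"twist": 0},
])

```text
clock: 14.87
eef_pos: [500.1, -225.6, 126.1]
tool_rot: [3.127, 0.0, 1.362]
force: [4.1, 1.0, 16.8]
width: 13.9
gripper_force: 64.8
```

```bash
cat > chk.py <<'E'
from h import *
from cell import monitor
s=monitor.read_state();e=s["eef_pos"];B=(555.97,-216.39,-.21);d=e-np.array([B[0],B[1],0]);c,n=np.cos(B[2]),np.sin(B[2])
x=c*d[0]+n*d[1];z=e[2]+44
print("local",x,-n*d[0]+c*d[1],z,"q",.45-np.arctan2(x,z-60),"r",np.hypot(x,z-60),"f",s["force"],"w",s["width"],s["gripper_force"],"fx",c*s["force"][0]+n*s["force"][1])
E
python3 chk.py
```

```text
local -52.74712600839352 -20.685890018591593 170.0896243595579 q 0.8968117932567685 r 122.07368550909695 f [ 4.12042679  1.02933413 16.80493161] w 13.884629654748244 64.80003118515015 fx 3.815329894835296
```

>>> drive_tool([
  {"fingers": 0,"linear": [0,-0.004,0.003],"twist": 0},
  {"fingers": 0,"linear": [0,-0.004,0.002],"twist": 0},
  {"fingers": 0,"linear": [0,0,0],"twist": 0},
  {"fingers": 0,"linear": [0,0,0],"twist": 0},
])

```text
clock: 15.2
eef_pos: [500.3, -225.8, 125.7]
tool_rot: [3.112, 0.002, 1.363]
force: [7.5, 1.3, 39.8]
width: 13.8
gripper_force: 67.2
```

```bash
python3 chk.py
```

```text
local -52.45053840822441 -20.79709401474954 169.67646271569618 q 0.8960801557788192 r 121.57296349575475 f [ 7.53990265  1.26664162 39.78315883] w 13.811242324364583 67.20042943954468 fx 7.1102139053659785
```

It didn't move under the extra push, so the lever is at its stop. I ease the surplus downward push a little and check that it holds.

>>> drive_tool([
  {"fingers": 0,"linear": [0,0,-0.003],"twist": 0},
  {"fingers": 0,"linear": [0,0,0],"twist": 0},
  {"fingers": 0,"linear": [0,0,0],"twist": 0},
  {"fingers": 0,"linear": [0,0,0],"twist": 0},
  {"fingers": 0,"linear": [0,0,0],"twist": 0},
])

```text
clock: 15.62
eef_pos: [500.2, -225.7, 126.0]
tool_rot: [3.113, 0.001, 1.363]
force: [14.0, -0.9, 16.5]
width: 13.8
gripper_force: 64.8
```

```bash
python3 chk.py; python3 - <<'E'
from h import *
from cell import cams
import cv2
B=(555.97,-216.39,-.21);T=cams.get_image("top");S=cams.get_image("scene")
P=loc(B,(-20,35-107.7*np.cos(2.725),105+107.7*np.sin(2.725)))
for C in(T,S):
    x,y=proj(C,P).round().astype(int);print("catch",C["color"][y-1:y+2,x-1:x+2].mean((0,1)).round())
p=proj(T,loc((508.4,165.6,.116),(-85,0,90)));x,y=p.astype(int);m=(T["color"][y-12:y+13,x-12:x+13].max(2)<35);print("knob",np.argwhere(m).mean(0)[::-1]+(x-12,y-12),p)
for k in(40,):
    for C in(T,S):
        x,y=proj(C,loc(B,(-52.2,k,168))).round().astype(int);print("bar",C["color"][y,x])
E
```

```text
local -52.58324519141051 -20.680179287108473 169.97885697567727 q 0.8959920369287367 r 121.903021523408 f [14.02121564 -0.91329259 16.53463198] w 13.803095658652964 64.78403627872467 fx 13.903567240659218
catch [148. 147. 146.]
catch [165. 164. 161.]
knob [203.90909091 234.48484848] [204.51611261 234.75199064]
bar [24 23 23]
bar [38 46 49]
```

Everything checks out: clamp shut, catch over, lever held at its stop.

```bash
python3 -c "
from cell import ctrl
print(ctrl.finish_job())"
```

```text
the job is handed in; nothing more can be done
None
```

I handed the job in at about 16 s: the clamp is down on the fitting, the catch is flipped over, and the gripper is holding the lever at its stop (first knob grip slipped off; the second held).

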